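# Set out the rivet-setting station on a leatherworker's bench

## Robot

A 6-joint arm with a two-finger parallel gripper is mounted at the origin on the work surface. World frame = base frame: x ahead of the robot, y to its left, z up, the work surface at z = 0. Lengths are in mm, angles in rad, forces in N, time in s.
With the tool pointing down it reaches from about 400 to 925 mm from the base axis. Payload 12.5 kg.
Tool frame: the origin (TCP) lies midway between the tips of the shut fingers; the grasp point (between the pads) lies 19 mm behind it; z points along the fingers, y is the line along which they close (so a half turn about z gives the same grasp; the last joint's range is limited). The gripper opens to 95 mm and grips with 3 to 60 N. Pads are 20 mm wide; open, the fingers measure 119 mm over their backs; the gripper's body (75 mm by 180 mm) begins 59 mm behind the grasp point.
Start: joints at [-1.305, 0.491, 1.559, -0, 1.092, -0.106], TCP at [227.082, -582.306, 214.661] pointing down, gripper open.
Joint ranges: [-3.1, 3.1], [-0.84, 2.19], [0.05, 2.79], [-1.13, 4.28], [0.06, 2.93], [-2.69, 2.69]. Speed limits (rad/s): [2.22, 2.22, 2.79, 3.14, 3.14, 3.14].

## Interface

Orientations are given as [roll, pitch, yaw] about the fixed x, y, z axes, in that order (R = Rz(yaw) Ry(pitch) Rx(roll)).
In Python, from cell import readout, eyes, env gives the robot as it stands.
- The arm moves only by the tool move_arm, never from a script. Its argument "plan" is a list of rows, each a list of 3 entries, a list of its own where there are three numbers: the turn, a rotation vector about the tool's x, y, z in degrees, then the shift along the tool's x, y, z in m, then the gripper command: -1 is shut, 1 is fully open, values between are in proportion. In form: [[[ax, ay, az], [x, y, z], jaw], ...]. A call has 1 to 5 rows; each row is the pose to reach, as a shift and turn from the pose commanded when the call began, along the tool's axes at that moment; what a row does not reach only later rows make up. A row lasts 1/8 s, in which the tool goes at most 62.5 mm and 10.7 degrees, less where a joint would pass 70% of its speed; a pose out of reach is approached as far as the arm can. A call with a gripper value outside its range is refused whole. The fingers move at their own pace and stop on an object; the grip force is fixed at half the most. Time passes only in rows, so rows that repeat a pose let the fingers close. It gives the time, the measured TCP pose, the force, the opening and the grip force at its end, in the units of the state.
- readout.state(): the state, without advancing time (a new reading comes with each control period).
- eyes.read_camera(name): name is "scene" or "top"; returns a dict with "img" (400x640x3 uint8, red, green, blue), "K" (3x3 intrinsics, pixels), "dist" ([k1, k2, p1, p2, k3] as OpenCV has them; the pictures are not rectified), "extrinsics" (4x4, takes a point from camera to world coordinates). Camera axes: x right, y up, looking along -z (the intrinsics and any distortion apply to the point x, -y, -z); pixel columns grow to the right and rows downward; lengths in mm; the calibration is good to about 2 mm. A picture is of the moment at which its call begins. There is no depth.
- env.job_done(): hands the job in; it is judged then, once.
Trained networks look in a picture, given as the dict that the camera call returned (one of the last four; its "shot" number tells which), for a name from the list of things; names that differ only in an ending like _2 or _b are one class to them, and where a whole thing is asked for, a point or a joint stands for the part that bears it (a point fixed in the world has none). Each returns a list of dicts, best first, with "score" (0 to 1); they miss things now and then, are a little off and sometimes report something else, mostly with a low value. They report only what shows in the picture. A call takes as long as a camera call.
- eyes.cut_out(picture, name): "mask" (400x640 bool, what is visible of it) and "uv" ([column, row] in pixels, amid what is visible of it).
The state is a dict: "t": time; "joints": joint angles; "qvel": joint speeds; "tau": joint torques, N m; "eef_pos": TCP position; "tcp_rot": TCP orientation; "ft_force": force on the tool from outside, world axes, zero at the start; "moment": the same for the moment, N m; "opening": opening from 0.0 (shut) to 1.0 (fully open); "grip_force": force on a finger pad.
Only numpy, scipy, OpenCV 4.12 (cv2) and the standard library are available. Lean on these libraries where they do the work, as an engineer would, in place of code of your own. Each camera call takes 0.05 s, during which the arm holds its last target. There are 200 camera calls.

## Task

Set out the riveting board: the flat steel anvil disc goes in the middle of the square stone slab, the brass setting die upright on top of the middle of the anvil, the maul upright on its head in the middle of the round rubber pad, and the cup of rivets upright on the wooden board, half-way between the slab and the pad. Leave the thread spool and the jar where they stand, and let go of everything.

Things in the scene. Friction and masses are not known exactly. Their poses are not given: they have to be found in the camera images.
- anvil_mid (a point): Rivet anvil: a plain solid flat steel disc, 56 mm in diameter, 26 mm high, 0.45 kg, loose, lying flat on the bench. The point is its centre, 13 mm above its underside; z is up.
- die_mid (a point): Setting die: small loose stepped brass piece, 36 mm high, 0.16 kg: a round foot 40 mm in diameter and 10 mm high below a plain round stem 26 mm in diameter and 26 mm tall, with a dark dimple in the top. Stands on its foot. The point is on its axis, half-way up (18 mm above its underside); z points to the top.
- cup_mid (a point): Rivet cup: small open aluminium cup holding copper rivets (fixed in it), 58 mm across the rim, 50 mm across the foot, 40 mm high, wall 3 mm, 0.12 kg, loose, standing upright on the bench. It can be gripped across its outside. The point is on its axis, half-way up (20 mm above its underside); z points to the mouth.
- maul_mid (a point): Maul (round mallet): stands on its head, handle up, 148 mm tall in all, 0.32 kg, loose. Its white plastic head is a cylinder 52 mm in diameter, from 0 to 70 mm above its underside; its round wooden handle, 26 mm in diameter, rises from there to the top. The point is on its axis, 75 mm above its underside, so the middle of the handle is 34 mm above this point; z points up the handle.
- board: Thin dark wooden board, 150 mm (its x) by 470 mm (its y), 4 mm thick, fixed on the bench. The slab and the pad are fixed on it, one near each end (which is where varies), their centres 310 mm apart on its long axis; its middle is half-way between them and free. Origin at the centre of its underside, on the bench top (z = 0).
- slab: Square stone slab, 130 x 130 mm, 20 mm thick, pale marble, fixed on the board. Origin at the centre of its underside, at z = 4 mm; its top is at z = 24 mm. x and y run along its sides.
- pad: Round black rubber pounding pad, 130 mm in diameter, 12 mm thick, fixed on the board. Origin at the centre of its underside, at z = 4 mm; its top is at z = 16 mm.
- spool_mid (a point): Bystander, leave alone: dark wooden spool of pale thread, 42 mm in diameter, 55 mm high, standing loose on the bench. The point is its centre, half-way up.
- jar_mid (a point): Bystander, leave alone: closed amber jar with a black cap, 58 mm in diameter, 75 mm high, standing loose on the bench. The point is its centre, half-way up.

How it is judged (in metres and radians):
At the end, for the whole second after the job is handed in: Anvil flat on the slab and maul upright on the pad, each within 15 mm of centre; die upright on the anvil, within 10 mm of its axis; cup upright on the board, within 15 mm of half-way between the centres of slab and pad; all let go and at rest; spool and jar shifted by no more than 25 mm (horizontal distance between anvil_mid and slab below 0.015 m and height (world z) of anvil_mid between 0.032 and 0.042 m and angle between each of anvil_mid, die_mid, maul_mid, cup_mid's own z axis and vertical below 0.1 rad and horizontal distance between die_mid and anvil_mid below 0.01 m and height (world z) of die_mid between 0.063 and 0.073 m and horizontal distance between maul_mid and pad below 0.015 m and height (world z) of maul_mid between 0.086 and 0.096 m and horizontal distance between cup_mid and board below 0.015 m and height (world z) of cup_mid between 0.019 and 0.029 m and linear speed of each of anvil, die, cup, maul below 0.02 m/s); the robot touches nothing.
It fails at once if the spool is shifted by more than 25 mm (distance of spool_mid from where it was at the start of the episode above 0.025 m).
It fails at once if the jar is shifted by more than 25 mm (distance of jar_mid from where it was at the start of the episode above 0.025 m).
It also fails if it takes over 102 s, if anything falls off the work surface, if the arm or the gripper's body presses on something with over 40 N, if the wrist force passes 120 N, or if a joint passes its speed limit or range.

## Working session

There is one attempt and no reset: what is moved stays moved. The work goes in short steps, Python scripts to look and compute and a tool call to move; the robot and the scene stay as the last step left them, time stands still between calls to the robot, and variables do not carry over. Pictures are saved under pics/ and viewed, at most 14 in all, crops included, and the job is handed in when it is done.

Besides the shell and the picture viewer there is one more tool, called after "Call:" as name(argument=value, ...), one argument or row to a line, values as JSON. move_arm: Moves the arm, as the interface text tells. Its arguments: {"type":"object","properties":{"plan":{"type":"array","items":{"type":"array"}}},"required":["plan"]}

```bash
mkdir -p pics; ls; cat > h.py <<'E'
import numpy as np, cv2
from cell import readout, eyes, env
def ray(P,uv):
    p=cv2.undistortPoints(np.array([[uv]],float),P["K"],np.array(P["dist"],float))[0,0]
    E=np.array(P["extrinsics"]); d=E[:3,:3]@np.array([p[0],-p[1],-1.]); return E[:3,3],d
def at(P,uv,z):
    o,d=ray(P,uv); return (o+d*(z-o[2])/d[2])[:2]
def proj(P,X):
    E=np.array(P["extrinsics"]); c=E[:3,:3].T@(np.array(X,float)-E[:3,3]); c=np.array([c[0],-c[1],-c[2]])
    return cv2.projectPoints(c.reshape(1,1,3),np.zeros(3),np.zeros(3),np.array(P["K"],float),np.array(P["dist"],float))[0].ravel()
E
cat > a.py <<'E'
from h import *
T=eyes.read_camera("top"); S=eyes.read_camera("scene")
for n,P in(("top",T),("scene",S)):
    cv2.imwrite(f"pics/{n}0.png",P["img"][:,:,::-1]); print(n,np.round(P["extrinsics"],2).tolist())
zs=dict(anvil_mid=13,die_mid=18,cup_mid=20,maul_mid=75,board=4,slab=24,pad=16,spool_mid=27,jar_mid=37)
for n,z in zs.items():
    for P in(T,S):
        for r in eyes.cut_out(P,n)[:2]:
            print(n,P["shot"],round(r["score"],2),np.round(r["uv"]),r["mask"].sum(),np.round(at(P,r["uv"],z)))
print(readout.state())
E
python3 a.py
```

```text
pics
top [[0.01, 0.99, -0.1, 430.9], [-1.0, 0.01, -0.01, -3.4], [-0.01, 0.1, 0.99, 879.76], [0.0, 0.0, 0.0, 1.0]]
scene [[0.54, -0.61, 0.58, 1076.17], [0.84, 0.39, -0.37, -335.84], [-0.0, 0.69, 0.72, 745.19], [0.0, 0.0, 0.0, 1.0]]
anvil_mid 1 0.8 [294. 240.] 450 [429.  69.]
anvil_mid 2 0.73 [322. 183.] 443 [440.  73.]
die_mid 1 0.57 [432. 246.] 265 [ 417. -250.]
die_mid 2 0.61 [197. 231.] 323 [ 424. -248.]
cup_mid 1 0.68 [488. 213.] 589 [ 495. -384.]
cup_mid 1 0.67 [154. 196.] 716 [528. 398.]
maul_mid 1 0.72 [156. 196.] 749 [522. 368.]
maul_mid 2 0.86 [439. 143.] 910 [532. 366.]
board 1 0.7 [154. 197.] 742 [528. 406.]
board 1 0.68 [335. 173.] 6508 [587. -27.]
board 2 0.71 [320. 250.] 6167 [607. -39.]
slab 1 0.72 [410. 173.] 3078 [ 587. -200.]
slab 2 0.62 [250. 276.] 3729 [ 600. -200.]
pad 1 0.55 [275. 165.] 2197 [604. 116.]
pad 2 0.94 [377. 222.] 1955 [617. 109.]
spool_mid 1 0.63 [220. 246.] 384 [412. 235.]
spool_mid 2 0.66 [371. 151.] 363 [420. 242.]
jar_mid 1 0.94 [361. 234.] 574 [444. -86.]
jar_mid 2 0.92 [264. 205.] 852 [451. -91.]
{'t': 1.0, 'joints': array([-1.30461914e+00,  4.90879752e-01,  1.55889436e+00,  1.92855622e-05,
        1.09167599e+00, -1.05597779e-01]), 'qvel': array([ 7.35947620e-04, -7.00185367e-04, -8.27075311e-05,  2.61122785e-04,
       -1.64529992e-03,  1.30460807e-03]), 'tau': array([-1.37169504e-04, -6.12483716e+01, -2.58428854e+01,  6.92734681e-02,
        4.45278338e-02,  2.09086022e-05]), 'eef_pos': array([ 227.07749302, -582.31810561,  214.67547366]), 'tcp_rot': array([ 3.14144909e+00, -1.99494549e-06,  3.71766073e-01]), 'ft_force': array([0.60549354, 0.42550546, 0.22105863]), 'moment': array([-0.03126073,  0.00053992, -0.02606698]), 'grip_force': 0.0, 'opening': 0.9993969390777334}
```

View pics/top0.png

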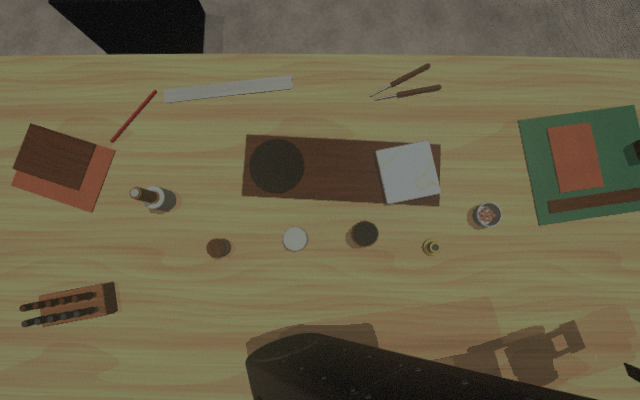

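View pics/scene0.png

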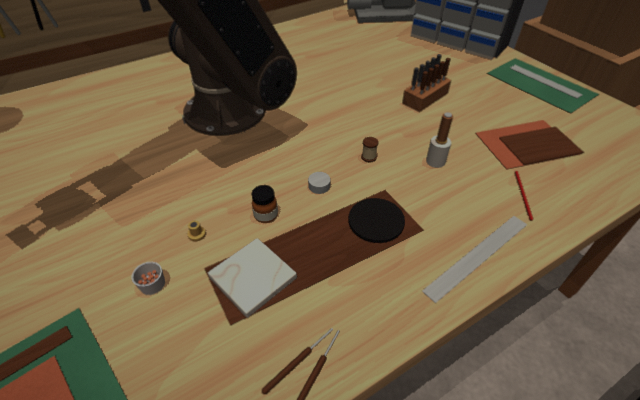

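```bash
cat >> h.py <<'E'
from scipy.optimize import least_squares
a=np.linspace(0,2*np.pi,40,endpoint=False)
def cyl(*rz): return np.array([[r*np.cos(t),r*np.sin(t),z] for r,z in rz for t in a])
sq=np.array([[x,y,z] for x in(-65,65) for y in(-65,65) for z in(0,20)],float)
M=dict(anvil_mid=[cyl((28,0),(28,26))],die_mid=[cyl((20,0),(20,10)),cyl((13,10),(13,36))],cup_mid=[cyl((25,0),(29,40))],
 maul_mid=[cyl((26,0),(26,70)),cyl((13,70),(13,148))],slab=[sq+[0,0,4]],pad=[cyl((65,4),(65,16))],spool_mid=[cyl((21,0),(21,55))],jar_mid=[cyl((29,0),(29,75))])
def sil(P,parts,xy,z=0,yaw=0,s=4):
    m=np.zeros((400*s,640*s),np.uint8); R=np.array([[np.cos(yaw),-np.sin(yaw),0],[np.sin(yaw),np.cos(yaw),0],[0,0,1]])
    for q in parts:
        uv=np.array([proj(P,X) for X in q@R.T+[xy[0],xy[1],z]]); cv2.fillConvexPoly(m,cv2.convexHull(np.round((uv+.5)*s-.5).astype(np.int32)),1)
    return m
def cen(m,s=1):
    M_=cv2.moments(m.astype(np.uint8),True); return (np.array([M_['m10'],M_['m01']])/M_['m00']+.5)/s-.5
def fit(P,name,mask,xy,z=0,yaw=0):
    xy=np.array(xy,float); c=cen(mask)
    for _ in range(4):
        e=cen(sil(P,M[name],xy,z,yaw),4); xy=xy+at(P,c,z+20)-at(P,e,z+20)
    s=sil(P,M[name],xy,z,yaw)[2::4,2::4]>0
    return xy,(s&mask).sum()/(s|mask).sum()
E
cat > b.py <<'E'
from h import *
T=eyes.read_camera("top"); S=eyes.read_camera("scene")
for n in M:
    for P in(T,S):
        for r in eyes.cut_out(P,n)[:2]:
            yaw=0
            if n=="slab": 
                yaw=max(np.arange(-.8,.8,.05),key=lambda y:fit(P,n,r["mask"],at(P,r["uv"],24),0,y)[1])
            xy,i=fit(P,n,r["mask"],at(P,r["uv"],20),0,yaw); print(n,P["shot"],round(r["score"],2),np.round(xy,1),"iou",round(i,2),round(yaw,2))
print(proj(S,[0,0,0]))
E
python3 b.py
```

```text
anvil_mid 3 0.93 [433.8  66.8] iou 0.93 0
anvil_mid 4 0.92 [434.4  68.1] iou 0.81 0
die_mid 3 0.75 [ 416.2 -251.7] iou 0.85 0
die_mid 4 0.66 [ 417.4 -248.4] iou 0.9 0
cup_mid 3 0.69 [ 492.4 -375.9] iou 0.93 0
cup_mid 3 0.33 [600.  110.6] iou 0.24 0
cup_mid 4 0.69 [ 493.8 -373.1] iou 0.93 0
maul_mid 3 0.58 [ 582.5 -186.1] iou 0.22 0
maul_mid 4 0.57 [521.3 381.3] iou 0.93 0
slab 3 0.74 [ 589.7 -196.3] iou 0.96 0.2
slab 4 0.68 [ 592.4 -193.1] iou 0.94 0.2
pad 3 0.89 [603.7 113.1] iou 0.94 0
pad 4 0.7 [606.1 116.8] iou 0.95 0
pad 4 0.24 [ 590.3 -193.1] iou 0.76 0
spool_mid 3 0.74 [410.7 238. ] iou 0.94 0
spool_mid 3 0.68 [599.4 109.3] iou 0.16 0
spool_mid 4 0.61 [411.4 242.5] iou 0.93 0
jar_mid 3 0.83 [445.  -89.6] iou 0.9 0
jar_mid 4 0.59 [ 505.6 -372. ] iou 0.64 0
jar_mid 4 0.56 [448.3 -89.5] iou 0.91 0
[224.17351992 110.58039809]
```

Call:
move_arm(
  plan=[
    [[0,0,10],[0.05,-0.034,0],1],
    [[0,0,20],[0.1,-0.068,0],1],
    [[0,0,21.3],[0.15,-0.102,0],1],
    [[0,0,21.3],[0.2,-0.136,0],1],
    [[0,0,21.3],[0.25,-0.17,0],1],
  ],
)

```text
t: 2.52
eef_pos: [399.1, -331.5, 214.9]
tcp_rot: [3.141, -0.0, -0.0]
ft_force: [0.4, -1.3, -0.8]
opening: 0.999
grip_force: 0.0
```

Call:
move_arm(
  plan=[
    [[0,0,0],[0.012,-0.06,0],1],
    [[0,0,0],[0.024,-0.12,0],1],
    [[0,0,0],[0.036,-0.18,0],1],
    [[0,0,0],[0.036,-0.24,0],1],
    [[0,0,0],[0.036,-0.3,0],1],
  ],
)

```text
t: 3.15
eef_pos: [434.1, -31.3, 214.8]
tcp_rot: [3.141, -0.001, -0.0]
ft_force: [1.1, 0.7, -0.0]
opening: 1.001
grip_force: 0.0
```

Call:
move_arm(
  plan=[
    [[0,0,0],[0,-0.05,0.02],1],
    [[0,0,0],[0,-0.1,0.06],1],
    [[0,0,0],[0,-0.1,0.11],1],
    [[0,0,0],[0,-0.1,0.14],1],
    [[0,0,0],[0,-0.1,0.14],1],
  ],
)

```text
t: 3.78
eef_pos: [433.4, 67.0, 73.4]
tcp_rot: [3.142, 0.004, 0.0]
ft_force: [-0.1, 0.3, 1.4]
opening: 0.998
grip_force: 0.0
```

Call:
move_arm(
  plan=[
    [[0,0,0],[0,0,0.04],1],
    [[0,0,0],[0,0,0.06],1],
    [[0,0,0],[0,0,0.07],1],
    [[0,0,0],[0,0,0.07],1],
    [[0,0,0],[0,0,0.07],-1],
  ],
)

```text
t: 4.4
eef_pos: [434.8, 66.8, 5.6]
tcp_rot: [3.142, -0.002, -0.0]
ft_force: [0.9, 0.4, 0.1]
opening: 0.94
grip_force: 0.0
```

Call:
move_arm(
  plan=[
    [[0,0,0],[0,0,0],-1],
    [[0,0,0],[0,0,0],-1],
    [[0,0,0],[0,0,0],-1],
    [[0,0,0],[0,0,0],-1],
    [[0,0,0],[0,0,0],-1],
  ],
)

```text
t: 5.03
eef_pos: [434.3, 66.9, 4.7]
tcp_rot: [3.141, -0.0, 0.0]
ft_force: [0.5, -0.4, 4.0]
opening: 0.584
grip_force: 30.0
```

Call:
move_arm(
  plan=[
    [[0,0,0],[0,0,-0.02],-1],
    [[0,0,0],[0,0,-0.06],-1],
    [[0,0,0],[0.025,0,-0.11],-1],
    [[0,0,0],[0.06,0.03,-0.14],-1],
    [[0,0,0],[0.1,0.07,-0.14],-1],
  ],
)

```text
t: 5.65
eef_pos: [535.7, -3.4, 147.0]
tcp_rot: [3.141, -0.004, 0.002]
ft_force: [1.0, -0.2, -4.4]
opening: 0.586
grip_force: 30.0
```

Call:
move_arm(
  plan=[
    [[0,0,0],[0.02,0.05,0],-1],
    [[0,0,0],[0.04,0.1,0],-1],
    [[0,0,0],[0.057,0.15,0.01],-1],
    [[0,0,0],[0.057,0.192,0.03],-1],
    [[0,0,0],[0.057,0.192,0.06],-1],
  ],
)

```text
t: 6.28
eef_pos: [591.0, -198.0, 83.5]
tcp_rot: [3.141, -0.0, -0.003]
ft_force: [0.2, 2.4, -4.6]
opening: 0.584
grip_force: 30.0
```

Call:
move_arm(
  plan=[
    [[0,0,0],[0,0,0.03],-1],
    [[0,0,0],[0,0,0.047],-1],
    [[0,0,0],[0,0,0.053],-1],
    [[0,0,0],[0,0,0.056],-1],
    [[0,0,0],[0,0,0.056],-1],
  ],
)

```text
t: 6.9
eef_pos: [591.6, -195.1, 29.3]
tcp_rot: [3.141, -0.001, 0.0]
ft_force: [1.2, -0.2, -4.1]
opening: 0.585
grip_force: 30.0
```

Call:
move_arm(
  plan=[
    [[0,0,0],[0,0,0],0.1],
    [[0,0,0],[0,0,0],0.4],
    [[0,0,0],[0,0,0],1],
    [[0,0,0],[0,0,-0.03],1],
    [[0,0,0],[0,0,-0.08],1],
  ],
)

```text
t: 7.52
eef_pos: [590.7, -194.9, 108.5]
tcp_rot: [-3.141, 0.002, -0.0]
ft_force: [0.6, -0.0, -0.3]
opening: 0.943
grip_force: 0.0
```

Call:
move_arm(
  plan=[
    [[0,0,0],[-0.045,0.014,-0.01],1],
    [[0,0,0],[-0.09,0.028,-0.01],1],
    [[0,0,0],[-0.135,0.042,0],1],
    [[0,0,0],[-0.174,0.055,0.02],1],
    [[0,0,0],[-0.174,0.055,0.05],1],
  ],
)

```text
t: 8.15
eef_pos: [415.7, -251.1, 59.2]
tcp_rot: [3.14, -0.001, -0.002]
ft_force: [1.1, -0.4, 0.2]
opening: 1.0
grip_force: 0.0
```

```bash
cat > c.py <<'E'
from h import *
import sys
T=eyes.read_camera("top"); S=eyes.read_camera("scene")
zz=dict(anvil_mid=24); k=sys.argv[1]
if len(sys.argv)>2: zz={n:float(v) for n,v in (q.split("=") for q in sys.argv[2:])}
for n,z in zz.items():
    for P in(T,S):
        for r in eyes.cut_out(P,n)[:1]:
            xy,i=fit(P,n,r["mask"],at(P,r["uv"],20),z); print(n,P["shot"],round(r["score"],2),np.round(xy,1),"iou",round(i,2))
cv2.imwrite(f"pics/{k}.png",np.vstack([T["img"][100:300,:,::-1],S["img"][100:400,:,::-1]]))
E
python3 c.py c1 anvil_mid=24 die_mid=0
```

```text
anvil_mid 5 0.92 [ 589.4 -195.1] iou 0.96
die_mid 6 0.52 [ 417.3 -248.9] iou 0.94
```

Call:
move_arm(
  plan=[
    [[0,0,0],[0,0,0.03],1],
    [[0,0,0],[0,0,0.042],1],
    [[0,0,0],[0,0,0.045],1],
    [[0,0,0],[0,0,0.045],1],
    [[0,0,0],[0,0,0.045],-1],
  ],
)

```text
t: 9.07
eef_pos: [417.5, -250.3, 14.3]
tcp_rot: [3.141, -0.001, 0.0]
ft_force: [-0.6, -1.1, -0.8]
opening: 0.943
grip_force: 0.0
```

Call:
move_arm(
  plan=[
    [[0,0,0],[0,0,0],-1],
    [[0,0,0],[0,0,0],-1],
    [[0,0,0],[0,0,0],-1],
    [[0,0,0],[0,0,0],-1],
    [[0,0,0],[0,0,0],-1],
  ],
)

```text
t: 9.7
eef_pos: [417.2, -250.1, 13.6]
tcp_rot: [3.142, 0.0, 0.0]
ft_force: [0.6, -0.7, 0.0]
opening: 0.426
grip_force: 0.0
```

Call:
move_arm(
  plan=[
    [[0,0,0],[0,0,0],-1],
    [[0,0,0],[0,0,0],-1],
    [[0,0,0],[0,0,0],-1],
    [[0,0,0],[0,0,0],-1],
    [[0,0,0],[0,0,0],-1],
  ],
)

```text
t: 10.32
eef_pos: [417.3, -250.1, 13.6]
tcp_rot: [3.141, -0.0, 0.0]
ft_force: [1.1, -0.6, -0.4]
opening: 0.267
grip_force: 30.0
```

Call:
move_arm(
  plan=[
    [[0,0,0],[0,0,-0.03],-1],
    [[0,0,0],[0,0,-0.08],-1],
    [[0,0,0],[0.03,-0.01,-0.12],-1],
    [[0,0,0],[0.08,-0.025,-0.12],-1],
    [[0,0,0],[0.13,-0.041,-0.12],-1],
  ],
)

```text
t: 10.95
eef_pos: [548.5, -208.6, 134.3]
tcp_rot: [3.141, -0.001, -0.001]
ft_force: [0.7, -1.3, -1.8]
opening: 0.266
grip_force: 30.0
```

Call:
move_arm(
  plan=[
    [[0,0,0],[0.035,-0.01,0],-1],
    [[0,0,0],[0.0435,-0.014,0.02],-1],
    [[0,0,0],[0.0435,-0.014,0.04],-1],
    [[0,0,0],[0.0435,-0.014,0.05],-1],
    [[0,0,0],[0.0435,-0.014,0.05],-1],
  ],
)

```text
t: 11.58
eef_pos: [589.8, -195.2, 82.7]
tcp_rot: [-3.141, 0.002, -0.0]
ft_force: [-0.4, -0.6, -0.7]
opening: 0.267
grip_force: 30.0
```

```bash
python3 c.py c2 anvil_mid=24 die_mid=69.5
```

```text
anvil_mid 8 0.77 [ 599.8 -192.5] iou 0.62
die_mid 8 0.64 [ 591.  -190.3] iou 0.73
```

Call:
move_arm(
  plan=[
    [[0,0,0],[0,0,0.01],-1],
    [[0,0,0],[0,0,0.016],-1],
    [[0,0,0],[0,0,0.019],-1],
    [[0,0,0],[0,0,0.0195],-1],
    [[0,0,0],[0,0,0.0195],-1],
  ],
)

```text
t: 12.5
eef_pos: [590.8, -195.1, 64.2]
tcp_rot: [3.141, -0.0, 0.0]
ft_force: [-0.4, 0.1, -1.8]
opening: 0.267
grip_force: 30.0
```

```bash
python3 c.py c3 anvil_mid=24 die_mid=50
```

```text
anvil_mid 10 0.83 [ 604.1 -197. ] iou 0.4
die_mid 10 0.55 [ 593.1 -190.5] iou 0.75
```

View pics/c3.png

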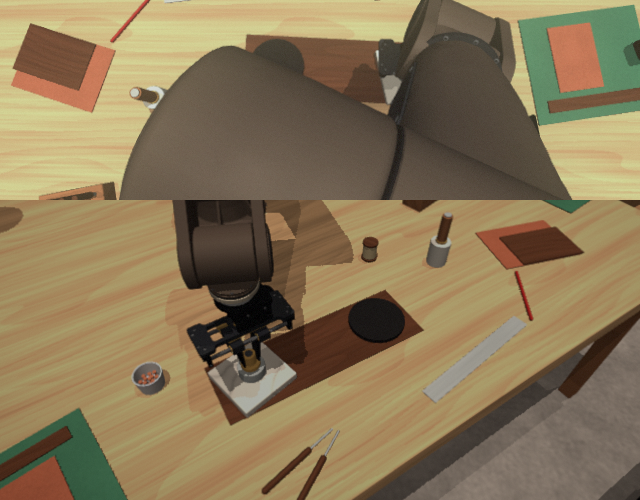

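Call:
move_arm(
  plan=[
    [[0,0,0],[0,0,0.0005],-0.3],
    [[0,0,0],[0,0,0.0005],0],
    [[0,0,0],[0,0,0.0005],0.5],
    [[0,0,0],[0,0,0.0005],1],
    [[0,0,0],[0,0,-0.02],1],
  ],
)

```text
t: 13.42
eef_pos: [590.1, -194.8, 83.2]
tcp_rot: [-3.141, 0.002, -0.0]
ft_force: [-0.1, 0.8, -0.6]
opening: 0.716
grip_force: 0.0
```

Call:
move_arm(
  plan=[
    [[0,0,0],[0,0,-0.05],1],
    [[0,0,0],[-0.01,0.03,-0.07],1],
    [[0,0,0],[-0.04,0.08,-0.07],1],
    [[0,0,0],[-0.07,0.13,-0.07],1],
    [[0,0,0],[-0.0975,0.1795,-0.05],1],
  ],
)

```text
t: 14.05
eef_pos: [492.7, -376.5, 135.4]
tcp_rot: [3.139, -0.002, 0.0]
ft_force: [1.2, 0.8, -0.4]
opening: 1.001
grip_force: 0.0
```

```bash
python3 c.py c4 anvil_mid=24 die_mid=50 cup_mid=0
```

```text
anvil_mid 11 0.51 [ 587.3 -190.3] iou 0.45
anvil_mid 12 0.58 [ 601.5 -195.8] iou 0.45
die_mid 11 0.6 [ 587.8 -194.9] iou 0.86
die_mid 12 0.77 [ 591.  -190.9] iou 0.81
cup_mid 11 0.58 [ 496.7 -358. ] iou 0.27
```

View pics/c4.png

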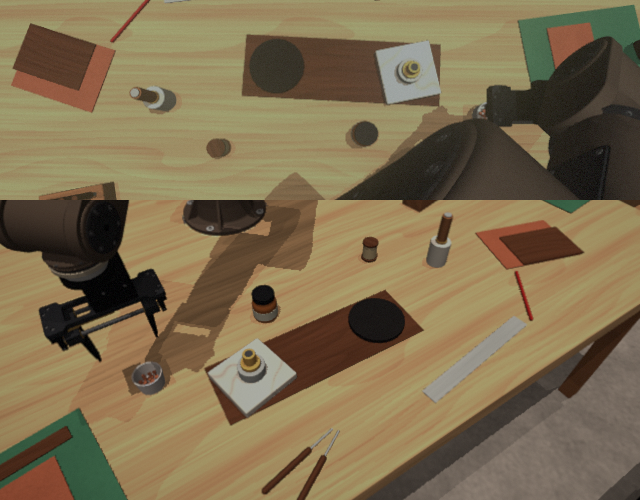

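Call:
move_arm(
  plan=[
    [[0,0,0],[0,0,0.05],1],
    [[0,0,0],[0,0,0.09],1],
    [[0,0,0],[0,0,0.115],1],
    [[0,0,0],[0,0,0.121],1],
    [[0,0,0],[0,0,0.121],-1],
  ],
)

```text
t: 15.08
eef_pos: [493.9, -374.3, 13.7]
tcp_rot: [3.141, -0.0, 0.001]
ft_force: [0.4, 0.3, 0.6]
opening: 0.943
grip_force: 0.0
```

Call:
move_arm(
  plan=[
    [[0,0,0],[0,0,0],-1],
    [[0,0,0],[0,0,0],-1],
    [[0,0,0],[0,0,0],-1],
    [[0,0,0],[0,0,0],-1],
    [[0,0,0],[0,0,0],-1],
  ],
)

```text
t: 15.7
eef_pos: [493.4, -374.8, 13.6]
tcp_rot: [3.141, -0.001, 0.0]
ft_force: [-2.6, 1.0, 5.4]
opening: 0.597
grip_force: 30.0
```

Call:
move_arm(
  plan=[
    [[0,0,0],[0,0,-0.02],-1],
    [[0,0,0],[0,0,-0.06],-1],
    [[0,0,0],[0,0,-0.11],-1],
    [[0,0,0],[0,-0.03,-0.14],-1],
    [[0,0,0],[0.015,-0.08,-0.14],-1],
  ],
)

```text
t: 16.32
eef_pos: [508.4, -295.2, 155.4]
tcp_rot: [3.139, -0.003, -0.003]
ft_force: [1.2, 0.2, -1.6]
opening: 0.592
grip_force: 30.0
```

Call:
move_arm(
  plan=[
    [[0,0,0],[0.02,-0.05,0],-1],
    [[0,0,0],[0.04,-0.1,0],-1],
    [[0,0,0],[0.06,-0.15,0],-1],
    [[0,0,0],[0.08,-0.2,0],-1],
    [[0,0,0],[0.09,-0.2545,0.01],-1],
  ],
)

```text
t: 16.95
eef_pos: [599.1, -38.5, 143.3]
tcp_rot: [3.141, -0.001, -0.0]
ft_force: [1.1, 0.3, -1.4]
opening: 0.592
grip_force: 30.0
```

```bash
python3 c.py c5 die_mid=50 cup_mid=130
```

```text
die_mid 13 0.53 [ 587.8 -198.1] iou 0.76
die_mid 14 0.54 [ 591.  -192.1] iou 0.92
cup_mid 14 0.7 [603.7 -28.2] iou 0.8
```

View pics/c5.png

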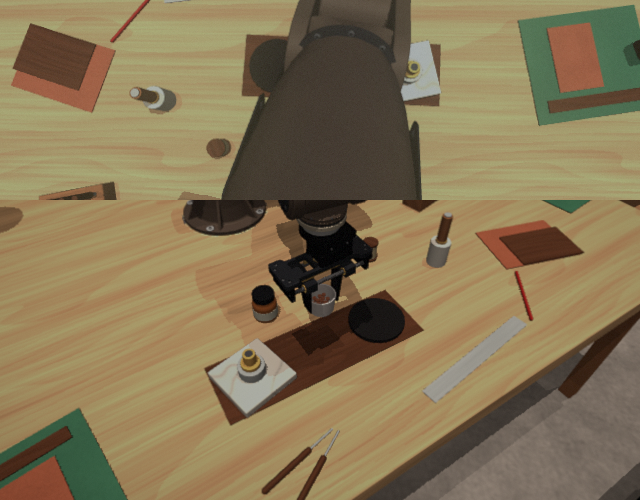

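Call:
move_arm(
  plan=[
    [[0,0,0],[0,0,0.05],-1],
    [[0,0,0],[0,0,0.09],-1],
    [[0,0,0],[0,0,0.112],-1],
    [[0,0,0],[0,0,0.12],-1],
    [[0,0,0],[0,0,0.123],-1],
  ],
)

```text
t: 17.88
eef_pos: [598.4, -41.0, 20.4]
tcp_rot: [3.141, -0.0, -0.001]
ft_force: [0.2, -1.2, 0.6]
opening: 0.599
grip_force: 30.0
```

Call:
move_arm(
  plan=[
    [[0,0,0],[0,0,0.001],-1],
    [[0,0,0],[0,0,0.002],-1],
    [[0,0,0],[0,0,0.002],-1],
  ],
)

```text
t: 18.25
eef_pos: [598.4, -40.1, 18.6]
tcp_rot: [3.141, -0.001, 0.0]
ft_force: [-0.0, 0.1, -1.3]
opening: 0.595
grip_force: 30.0
```

Call:
move_arm(
  plan=[
    [[0,0,0],[0,0,0.001],-1],
    [[0,0,0],[0,0,0.001],0.3],
    [[0,0,0],[0,0,0.001],0.6],
    [[0,0,0],[0,0,0.001],1],
    [[0,0,0],[0,0,0.001],1],
  ],
)

```text
t: 18.88
eef_pos: [598.2, -40.1, 17.1]
tcp_rot: [3.142, 0.0, 0.0]
ft_force: [-0.3, -0.2, 0.6]
opening: 0.909
grip_force: 0.0
```

Call:
move_arm(
  plan=[
    [[0,0,0],[0,0,-0.04],1],
    [[0,0,0],[0,0,-0.1],1],
    [[0,0,0],[0,0,-0.16],1],
    [[0,0,0],[-0.02,-0.06,-0.2],1],
    [[0,0,0],[-0.03,-0.12,-0.2],1],
  ],
)

```text
t: 19.5
eef_pos: [570.2, 71.6, 218.9]
tcp_rot: [3.142, -0.004, -0.002]
ft_force: [0.3, 0.3, -0.2]
opening: 1.001
grip_force: 0.0
```

Call:
move_arm(
  plan=[
    [[0,0,0],[-0.01,-0.06,0],1],
    [[0,0,0],[-0.02,-0.12,0],1],
    [[0,0,0],[-0.03,-0.18,0],1],
    [[0,0,0],[-0.04,-0.24,0],1],
    [[0,0,0],[-0.0465,-0.3,0],1],
  ],
)

```text
t: 20.12
eef_pos: [522.7, 373.1, 216.4]
tcp_rot: [3.141, -0.0, 0.0]
ft_force: [-0.1, -0.4, 0.4]
opening: 0.999
grip_force: 0.0
```

```bash
python3 c.py c6 die_mid=50 cup_mid=4 maul_mid=0 anvil_mid=24 pad=0 spool_mid=0 jar_mid=0
```

```text
die_mid 15 0.55 [ 588.1 -194.9] iou 0.95
die_mid 16 0.87 [ 591.3 -192.1] iou 0.88
cup_mid 15 0.66 [594.6 -39.6] iou 0.94
cup_mid 16 0.62 [598.4 -37. ] iou 0.92
maul_mid 15 0.88 [516.6 367. ] iou 0.66
maul_mid 16 0.86 [521.4 382.1] iou 0.92
anvil_mid 15 0.56 [ 583.8 -190. ] iou 0.36
anvil_mid 16 0.7 [ 604.  -194.2] iou 0.42
pad 15 0.82 [603.9 112.9] iou 0.96
pad 16 0.9 [606.8 116.1] iou 0.97
spool_mid 15 0.7 [410.8 237.9] iou 0.97
spool_mid 16 0.63 [414.1 239.7] iou 0.9
jar_mid 15 0.79 [444.6 -88.8] iou 0.93
```

View pics/c6.png

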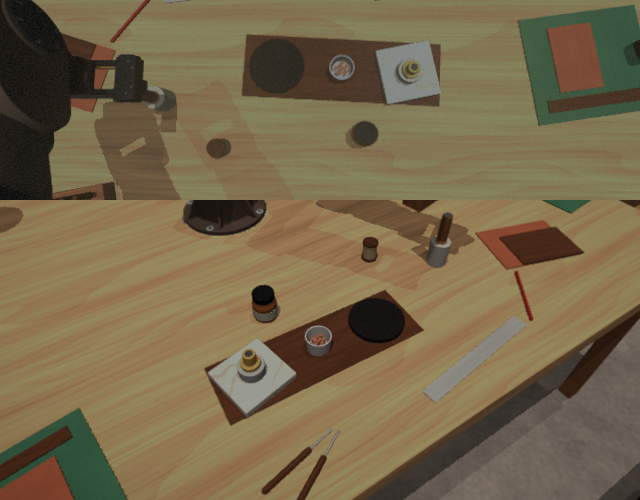

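Call:
move_arm(
  plan=[
    [[0,0,0],[0,0,0],1],
    [[0,0,0],[-0.001,0,0.03],1],
    [[0,0,0],[-0.001,0,0.05],1],
    [[0,0,0],[-0.001,0,0.05],1],
  ],
)

```text
t: 21.42
eef_pos: [521.8, 370.9, 165.0]
tcp_rot: [3.14, 0.002, 0.0]
ft_force: [-0.2, 0.8, 1.4]
opening: 1.005
grip_force: 0.0
```

```bash
python3 c.py c7 maul_mid=0; python3 - <<'E'
import cv2
i=cv2.imread('pics/c7.png'); c=cv2.resize(i[200:290,380:520],None,fx=4,fy=4,interpolation=2); cv2.imwrite('pics/c7c.png',c)
E
```

```text
maul_mid 17 0.65 [513.  355.6] iou 0.39
maul_mid 18 0.67 [523.5 379.4] iou 0.93
```

View pics/c7c.png

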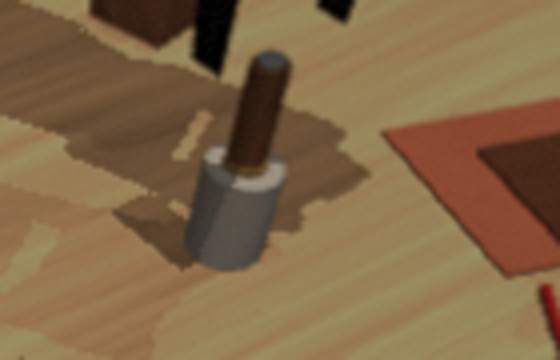

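Call:
move_arm(
  plan=[
    [[0,0,0],[0,-0.009,0],1],
    [[0,0,0],[0,-0.009,0.03],1],
    [[0,0,0],[0,-0.009,0.06],1],
    [[0,0,0],[0,-0.009,0.075],1],
    [[0,0,0],[0,-0.009,0.075],1],
  ],
)

```text
t: 22.25
eef_pos: [522.2, 380.3, 90.8]
tcp_rot: [3.141, 0.001, 0.0]
ft_force: [0.0, 0.2, 0.7]
opening: 1.001
grip_force: 0.0
```

Call:
move_arm(
  plan=[
    [[0,0,0],[0,0,0],-1],
    [[0,0,0],[0,0,0],-1],
    [[0,0,0],[0,0,0],-1],
    [[0,0,0],[0,0,0],-1],
    [[0,0,0],[0,0,0],-1],
  ],
)

```text
t: 22.88
eef_pos: [522.4, 380.1, 91.4]
tcp_rot: [-3.142, -0.0, -0.0]
ft_force: [-0.4, 0.3, 0.4]
opening: 0.532
grip_force: 0.0
```

Call:
move_arm(
  plan=[
    [[0,0,0],[0,0,0],-1],
    [[0,0,0],[0,0,0],-1],
    [[0,0,0],[0,0,0],-1],
    [[0,0,0],[0,0,0],-1],
    [[0,0,0],[0,0,0],-1],
  ],
)

```text
t: 23.5
eef_pos: [522.3, 380.1, 91.1]
tcp_rot: [3.141, 0.0, 0.0]
ft_force: [-0.5, 0.2, -0.9]
opening: 0.273
grip_force: 30.0
```

Call:
move_arm(
  plan=[
    [[0,0,0],[0,0,-0.02],-1],
    [[0,0,0],[0,0,-0.05],-1],
    [[0,0,0],[0.01,0.02,-0.07],-1],
    [[0,0,0],[0.025,0.06,-0.07],-1],
    [[0,0,0],[0.04,0.11,-0.07],-1],
  ],
)

```text
t: 24.12
eef_pos: [562.8, 268.5, 161.4]
tcp_rot: [3.141, -0.0, 0.001]
ft_force: [-0.1, 0.0, -2.7]
opening: 0.268
grip_force: 30.0
```

Call:
move_arm(
  plan=[
    [[0,0,0],[0.015,0.05,0],-1],
    [[0,0,0],[0.03,0.1,0],-1],
    [[0,0,0],[0.04,0.14,0],-1],
    [[0,0,0],[0.043,0.155,0],-1],
    [[0,0,0],[0.043,0.155,0.01],-1],
  ],
)

```text
t: 24.75
eef_pos: [605.7, 114.1, 151.4]
tcp_rot: [-3.142, -0.001, -0.002]
ft_force: [-0.6, 1.0, -2.5]
opening: 0.268
grip_force: 30.0
```

```bash
python3 c.py c8 maul_mid=60; python3 -c "
from h import *
s=readout.state();print(s['eef_pos'],s['ft_force'])"
```

```text
maul_mid 19 0.52 [444.8 -83.4] iou 0.95
maul_mid 20 0.94 [619.8 105. ] iou 0.7
[604.9074524  116.24953323 150.81439663] [-0.70661372  0.69481389 -2.12930922]
```

View pics/c8.png

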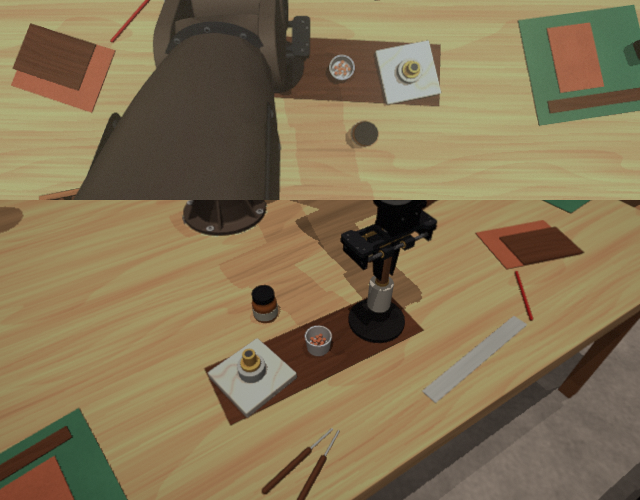

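Call:
move_arm(
  plan=[
    [[0,0,0],[0,0,0.02],-1],
    [[0,0,0],[0,0,0.035],-1],
    [[0,0,0],[0,0,0.041],-1],
    [[0,0,0],[0,0,0.042],-1],
    [[0,0,0],[0,0,0.042],-1],
  ],
)

```text
t: 25.58
eef_pos: [605.6, 115.3, 109.7]
tcp_rot: [3.142, -0.001, 0.0]
ft_force: [-0.5, 0.1, -2.8]
opening: 0.273
grip_force: 30.0
```

Call:
move_arm(
  plan=[
    [[0,0,0],[0,0,0.001],-1],
    [[0,0,0],[0,0,0.001],-1],
  ],
)

```text
t: 25.82
eef_pos: [605.5, 115.1, 108.5]
tcp_rot: [3.142, -0.0, -0.0]
ft_force: [0.7, 0.2, -2.3]
opening: 0.269
grip_force: 30.0
```

Call:
move_arm(
  plan=[
    [[0,0,0],[0,0,0.001],-1],
    [[0,0,0],[0,0,0.001],-1],
  ],
)

```text
t: 26.08
eef_pos: [605.3, 115.1, 107.3]
tcp_rot: [3.141, 0.0, 0.0]
ft_force: [-1.1, 0.2, -1.9]
opening: 0.267
grip_force: 30.0
```

Call:
move_arm(
  plan=[
    [[0,0,0],[0,0,0.0005],-1],
    [[0,0,0],[0,0,0.0005],-0.35],
    [[0,0,0],[0,0,0.0005],0],
    [[0,0,0],[0,0,0.0005],0.5],
    [[0,0,0],[0,0,0.0005],1],
  ],
)

```text
t: 26.7
eef_pos: [605.4, 115.2, 106.8]
tcp_rot: [3.141, -0.0, 0.0]
ft_force: [-0.4, -0.0, 0.1]
opening: 0.587
grip_force: 0.0
```

Call:
move_arm(
  plan=[
    [[0,0,0],[0,0,0],1],
    [[0,0,0],[0,0,0],1],
    [[0,0,0],[0,0,-0.03],1],
    [[0,0,0],[0,0,-0.08],1],
    [[0,0,0],[0,0,-0.13],1],
  ],
)

```text
t: 27.32
eef_pos: [605.2, 115.1, 238.1]
tcp_rot: [3.141, 0.0, 0.0]
ft_force: [0.5, 1.0, 0.4]
opening: 0.997
grip_force: 0.0
```

Call:
move_arm(
  plan=[
    [[0,0,0],[-0.03,-0.05,0],1],
    [[0,0,0],[-0.06,-0.1,0],1],
    [[0,0,0],[-0.09,-0.15,0],1],
    [[0,0,0],[-0.11,-0.2,0],1],
    [[0,0,0],[-0.12,-0.25,0],1],
  ],
)

```text
t: 27.95
eef_pos: [484.2, 366.8, 237.2]
tcp_rot: [-3.141, -0.0, 0.0]
ft_force: [1.8, -0.3, -0.9]
opening: 1.0
grip_force: 0.0
```

```bash
python3 c.py c9 maul_mid=16 die_mid=50 cup_mid=4 slab=0 pad=0 spool_mid=0 jar_mid=0
```

```text
maul_mid 21 0.55 [601.8 114. ] iou 0.92
maul_mid 22 0.59 [605.1 117.4] iou 0.9
die_mid 21 0.56 [ 588.2 -194.4] iou 0.94
die_mid 22 0.82 [ 590.8 -191.8] iou 0.9
cup_mid 21 0.58 [595.5 -39.3] iou 0.92
cup_mid 22 0.85 [597.8 -37.1] iou 0.97
slab 21 0.6 [ 588.6 -194.5] iou 0.69
slab 22 0.6 [ 597.5 -195.2] iou 0.65
pad 21 0.97 [601.4 110.5] iou 0.69
pad 22 0.98 [615.  108.6] iou 0.6
spool_mid 21 0.93 [411.  238.2] iou 0.94
spool_mid 22 0.93 [412.  242.3] iou 0.86
jar_mid 21 0.73 [445.  -89.6] iou 0.86
jar_mid 22 0.58 [448.3 -89.5] iou 0.9
```

View pics/c9.png

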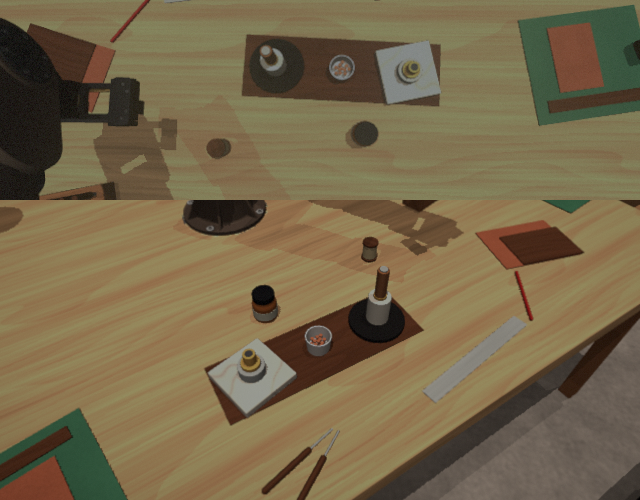

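The maul is upright on the pad (scene 378,300), the cup stands mid-board (318,340) and the die sits on the anvil on the slab (250,362). All are within a few mm of where they should be, and the spool and jar haven't moved.

```bash
python3 -c "
from h import *
print(env.job_done())"
```

```text
the job is handed in; nothing more can be done
None
```

I set out the riveting board and handed the job in at about 28 s: anvil on the slab, die on the anvil, maul on the pad and cup midway. The last pictures put the die, maul and cup within about 5 mm of centre. The anvil measured about 2 mm off just after placing and is now partly hidden by the die. The spool and jar had not moved; the system gave no verdict.

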